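# Tip the fastener tray to its yellow end

## Robot

A 6-joint arm with a two-finger parallel gripper is mounted at the origin on a cart in front of the work surface, level with it; the furniture and walls round the work are solid. World frame = base frame: x ahead of the robot, y to its left, z up, the work surface at z = 0. Lengths are in mm, angles in rad, forces in N, time in s.
With the tool pointing down it reaches from about 350 to 775 mm from the base axis. Payload 7.3 kg.
Tool frame: the origin (TCP) lies between the finger pads; the fingertips stand 14 mm ahead of it and the grasp point (between the pads) lies 5 mm behind it; z points along the fingers, y is the line along which they close (so a half turn about z gives the same grasp; the last joint's range is limited). The gripper opens to 92 mm and grips with 3 to 60 N. Pads are 19 mm wide; open, the fingers measure 130 mm over their backs; the gripper's body (75 mm by 190 mm) begins 47 mm behind the grasp point.
Start: joints at [1.189, 0.342, 1.524, -0, 1.275, -0.146], TCP at [122.634, 510.494, 240.741] pointing down, gripper open.
Joint ranges: [-2.53, 2.53], [-0.77, 2.02], [0.04, 2.7], [-1, 4.14], [0.28, 2.66], [-3.11, 3.11]. Speed limits (rad/s): [2.57, 2.57, 3.14, 3.14, 3.14, 3.14].

## Interface

Orientations are given as [roll, pitch, yaw] about the fixed x, y, z axes, in that order (R = Rz(yaw) Ry(pitch) Rx(roll)).
In Python, from plant import get_obs, cams, close_job gives the robot as it stands. The module is installed in compiled form; this text tells all that it offers.
- The arm moves only by the shell command python3 -m creep 'ROWS'. ROWS is JSON, a list of rows, each an object of numbers: "hand": the opening, from 0 (shut) to 1 (fully open); "tx", "ty", "tz": the shift along the tool's x, y, z in m; "spin": the turn about the tool's z in degrees. In form: [{"hand": .., "tx": .., "ty": .., "tz": .., "spin": ..}, ...]. A call has 1 to 5 rows; each row shifts and turns the commanded pose from where the row before left it, along the tool's axes as they then stand; what a row does not reach is not made up. A row lasts 1/8 s, in which the tool goes at most 62.5 mm and 10.7 degrees, less where a joint would pass 70% of its speed; a pose out of reach is approached as far as the arm can. A call is refused whole if a number of a shift passes 0.0625 or a number of a turn 10.7, either way. A call with a gripper value outside its range is refused whole. The fingers move at their own pace and stop on an object; the grip force is fixed at half the most. Time passes only in rows, so rows that do not move let the fingers close. It gives the time, the measured TCP pose, the force, the opening and the grip force at its end, in the units of the state.
- get_obs(): the state, without advancing time (a new reading comes with each control period).
- cams.capture(name): name is "side" or "top"; returns a dict with "color" (384x512x3 uint8, red, green, blue), "K" (3x3 intrinsics, pixels), "R" (3x3) and "t" (3): a world point X has camera coordinates R X + t. Camera axes: x right, y down, z forward; pixel columns grow to the right and rows downward; lengths in mm; the calibration is good to about 2 mm. A picture is of the moment at which its call begins. There is no depth.
- close_job(): hands the job in; it is judged then, once.
The state is a dict: "time": time; "joint_positions": joint angles; "dq": joint speeds; "tau": joint torques, N m; "tool_pos": TCP position; "tcp_rot": TCP orientation; "contact_force": force on the tool from outside, world axes, zero at the start; "moment": the same for the moment, N m; "grip_width": finger opening in mm; "finger_force": force on a finger pad.
Only numpy, scipy, OpenCV 4.12 (cv2) and the standard library are available. Lean on these libraries where they do the work, as an engineer would, in place of code of your own. Each camera call takes 0.05 s, during which the arm holds its last target. There are 200 camera calls.

## Task

Two small tipping trays stand on the bench: one holds a spring fastener, the other a blue marker. Press the yellow tab of the tray that holds the fastener down to its stop, so that the fastener slides down to the yellow end, and leave that tray tipped with the fastener lying there. Do not touch the fastener, and leave the marker's tray as it is.

Things in the scene. Friction and masses are not known exactly. Their poses are not given: they have to be found in the camera images.
- fastener_tray (a joint): tilt (rad) of the tray with the fastener: 0 level (start), positive = yellow end down, stops at +-0.42. Stays where left; 1.5 N down on its tab moves it. The fastener slides from 0.16 to 0.25 up. Open metal channel 176 x 62 mm, 3 mm sheet, side walls 22 mm high, level hinge across its middle 66 mm above the bench, on a fixed blue stand; one tab yellow, one grey, 54 mm wide, 35 mm long.
- fastener_tray_tab (a point): where to press: mid top face of the fastener tray's yellow tab, 68 mm above the bench when level; moves with the tray. y along the tray, outward; x across; z up. Hinge axis 107 mm behind it (-y), 2 mm below. At the stop it is 44 mm lower and 8 mm nearer the hinge. Inner face of the yellow end wall (18 mm high) 22 mm behind it, tray floor 5 mm below, tab's outer edge 16 mm in front.
- fastener: spring fastener with a pink barrel, black collar and thin steel tip, 66 mm long, 10 mm thick, lying in its tray, at first nearer the grey end, black collar toward the yellow end. Origin: middle of its length, on its underside (33 mm from the collar's end); y axis along it, toward the steel tip.
- marker_tray (a joint): tilt of the other tray, of the same make, which holds a blue marker 139 mm long; in rad, 0 = level (start), positive = its yellow end down. To be left level.

How it is judged (in metres and radians):
At the end, for the whole second after the job is handed in: The fastener's tray is left with its yellow end down (0.30 rad or more of the 0.42 to the stop), the fastener lies at rest on the tray's floor against the yellow end wall or within 20 mm of where it would touch it, and the marker's tray is still level (within 0.08 rad) (value of joint fastener_tray above 0.3 rad and y of fastener in the frame of fastener_tray_tab between -0.075 and -0.02 m and x of fastener in the frame of fastener_tray_tab between -0.032 and 0.032 m and z of fastener in the frame of fastener_tray_tab between -0.015 and 0.015 m and linear speed of fastener below 0.02 m/s and value of joint marker_tray between -0.08 and 0.08 rad).
It fails at once if the robot touches the fastener (contact force between any of the arm, the fingers and fastener above 0.5 N).
It fails at once if the marker's tray is tipped (value of joint marker_tray above 0.15 rad or value of joint marker_tray below -0.15 rad).
It also fails if it takes over 29 s, if anything falls off the work surface, if the arm or the gripper's body presses on something with over 40 N, if the wrist force passes 120 N, or if a joint passes its speed limit or range.

## Working session

There is one attempt and no reset: what is moved stays moved. The work goes in short steps, Python scripts to look and compute and a shell command to move; the robot and the scene stay as the last step left them, time stands still between calls to the robot, and variables do not carry over. Pictures are saved under pics/ and viewed, at most 10 in all, crops included, and the job is handed in when it is done.

```bash
mkdir -p pics; python3 - <<'E'
from plant import get_obs,cams
import cv2,numpy as np
for n in ("top","side"):
    c=cams.capture(n); cv2.imwrite(f"pics/{n}0.png",c["color"][:,:,::-1]); np.savez(f"{n}.npz",**{k:c[k] for k in("K","R","t")})
    print(n,c["K"].tolist(),(-c["R"].T@c["t"]).round())
o=get_obs();print(o["time"],o["tool_pos"],o["tcp_rot"],o["grip_width"])
E
```

```text
top [[486.9254819241002, 0.0, 250.46071103138738], [0.0, 486.9254819241002, 189.7024059488863], [0.0, 0.0, 1.0]] [ 339.  -53. 1454.]
side [[495.47172905280723, 0.0, 251.33199099844788], [0.0, 495.47172905280723, 184.5978338567332], [0.0, 0.0, 1.0]] [ -234. -1166.   974.]
0.1 [122.48551442 510.15085244 240.12420491] [-3.14023217e+00 -2.05611496e-04  2.90581174e+00] 91.7472382249197
```

View pics/top0.png

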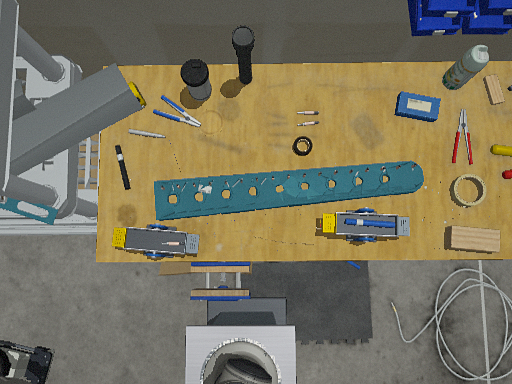

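View pics/side0.png

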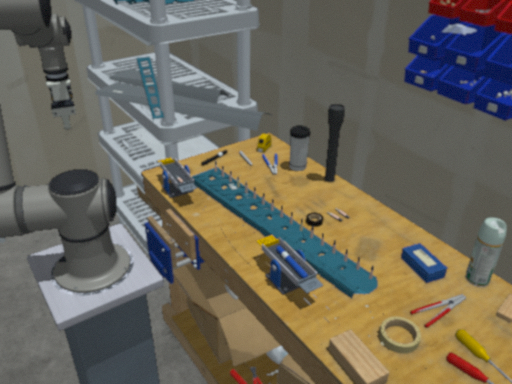

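The top view shows the fastener's tray on the left: yellow tab near (119,238), grey tab near (192,243), pink fastener near (172,243). The marker's tray is on the right, with its yellow tab near (328,223).

```bash
cat > h.py <<'E'
import numpy as np,cv2
def ray(n,u,v,z):
    d=np.load(n+".npz");K,R,t=d["K"],d["R"],d["t"]
    c=-R.T@t;r=R.T@np.linalg.solve(K,[u,v,1.]);return c+r*(z-c[2])/r[2]
def proj(n,X):
    d=np.load(n+".npz");p=d["K"]@(d["R"]@np.array(X,float)+d["t"]);return (p[:2]/p[2]).round(1)
E
python3 - <<'E'
from h import *
im=cv2.imread("pics/top0.png");hsv=cv2.cvtColor(im,cv2.COLOR_BGR2HSV)
cv2.imwrite("pics/crop.png",cv2.resize(im[215:270,95:215],None,fx=6,fy=6,interpolation=cv2.INTER_CUBIC))
m=cv2.inRange(hsv,(22,180,120),(32,255,255));m[:, 150:]=0;m[:215]=0
v,u=np.nonzero(m);print(u.min(),u.max(),v.min(),v.max(),u.mean(),v.mean(),len(u))
for p in((119,238),(192,243),(328,223),(404,226),(172,243)):print(p,ray("top",*p,68).round())
s=cv2.imread("pics/side0.png")[145:205,140:215];cv2.imwrite("pics/crops.png",cv2.resize(s,None,fx=8,fy=8,interpolation=cv2.INTER_CUBIC))
E
```

```text
97 125 227 247 118.41101694915254 236.8050847457627 236
(119, 238) [400. 342.  68.]
(192, 243) [385. 133.  68.]
(328, 223) [ 438. -253.   68.]
(404, 226) [ 428. -468.   68.]
(172, 243) [385. 190.  68.]
```

View pics/crop.png

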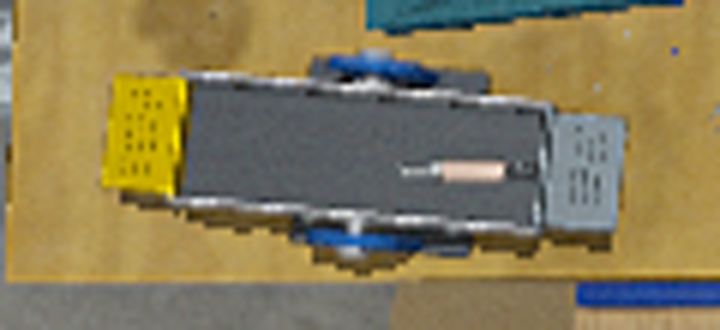

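View pics/crops.png

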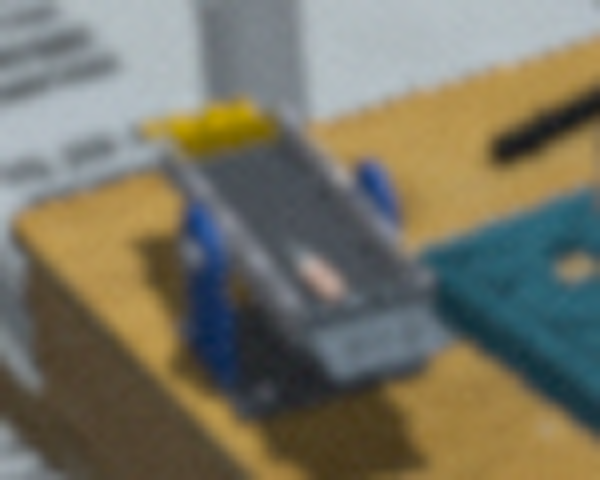

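```bash
python3 - <<'E'
from h import *
a=ray("top",113.4,236.7,68);b=ray("top",198.3,244.2,68);d=(a-b);L=np.linalg.norm(d);d/=L
c=(a+b)/2; tab=c+107*d
print(L,tab,np.degrees(np.arctan2(d[1],d[0])),"side proj tab",proj("side",tab),"grey",proj("side",c-107*d),"press",tab+3*d)
from plant import get_obs
o=get_obs();y=o["tcp_rot"][2];D=tab+3*d-o["tool_pos"]
x=np.array([np.cos(y),np.sin(y)]);yy=np.array([np.sin(y),-np.cos(y)])
print("tx,ty",D[:2]@x,D[:2]@yy)
E
```

```text
243.56828877380158 [402.86690404 343.16809304  68.        ] 84.5697329196764 side proj tab [164.2 160.3] grey [186.3 187.5] press [403.15080669 346.15462937  68.        ]
tx,ty -311.2098110563855 -93.89473342477558
```

```bash
python3 -m creep '[{"hand":0,"tx":-0.045,"ty":-0.0135,"tz":0},{"hand":0,"tx":-0.045,"ty":-0.0135,"tz":0},{"hand":0,"tx":-0.045,"ty":-0.0135,"tz":0.01},{"hand":0,"tx":-0.045,"ty":-0.0135,"tz":0.01},{"hand":0,"tx":-0.045,"ty":-0.0135,"tz":0.01}]'; python3 -m creep '[{"hand":0,"tx":-0.045,"ty":-0.0135,"tz":0.01},{"hand":0,"tx":-0.041,"ty":-0.013,"tz":0.01},{"hand":0,"spin":10.2},{"hand":0,"spin":10.2},{"hand":0,"spin":10.2}]'; python3 -m creep '[{"hand":0,"spin":10.2},{"hand":0,"spin":10.2},{"hand":0,"spin":10.2},{"hand":0,"spin":10.2},{"hand":0,"spin":10.2}]'; python3 - <<'E'
from plant import get_obs,cams
import cv2,numpy as np
o=get_obs();p,y=o["tool_pos"],o["tcp_rot"][2]
print(p,o["tcp_rot"],o["contact_force"],o["grip_width"],o["joint_positions"])
D=(np.array([403,346])-p[:2]);print("tx,ty",D@[np.cos(y),np.sin(y)],D@[np.sin(y),-np.cos(y)])
E
```

```text
[122.48551442 510.15085244 240.12420491] [-3.14023217e+00 -2.05611496e-04  2.90581174e+00] [-0.80542343  0.21841997 -0.21583854] 91.7472382249197 [ 1.18901594e+00  3.42629250e-01  1.52492894e+00  5.74717142e-06
  1.27541039e+00 -1.46001290e-01]
tx,ty -311.0992986416044 -94.08031334590964invalid input at $[0]: expected keys hand, tx, ty, tz, spin
invalid input at $[0]: expected keys hand, tx, ty, tz, spin
invalid input at $[0]: expected keys hand, tx, ty, tz, spin
```

All keys are required in every row.

```bash
python3 -m creep '[{"hand":0,"tx":-0.045,"ty":-0.0135,"tz":0,"spin":0},{"hand":0,"tx":-0.045,"ty":-0.0135,"tz":0,"spin":0},{"hand":0,"tx":-0.045,"ty":-0.0135,"tz":0.01,"spin":0},{"hand":0,"tx":-0.045,"ty":-0.0135,"tz":0.01,"spin":0},{"hand":0,"tx":-0.045,"ty":-0.0135,"tz":0.01,"spin":0}]' && python3 -m creep '[{"hand":0,"tx":-0.045,"ty":-0.0135,"tz":0.01,"spin":0},{"hand":0,"tx":-0.041,"ty":-0.013,"tz":0.01,"spin":0},{"hand":0,"tx":0,"ty":0,"tz":0,"spin":10.2},{"hand":0,"tx":0,"ty":0,"tz":0,"spin":10.2},{"hand":0,"tx":0,"ty":0,"tz":0,"spin":10.2}]' && python3 -m creep '[{"hand":0,"tx":0,"ty":0,"tz":0,"spin":10.2},{"hand":0,"tx":0,"ty":0,"tz":0,"spin":10.2},{"hand":0,"tx":0,"ty":0,"tz":0,"spin":10.2},{"hand":0,"tx":0,"ty":0,"tz":0,"spin":10.2},{"hand":0,"tx":0,"ty":0,"tz":0,"spin":10.2}]'; cat > st.py <<'E'
from plant import get_obs
import numpy as np
o=get_obs();p,y=o["tool_pos"],o["tcp_rot"][2]
print(p,o["tcp_rot"],o["contact_force"],o["grip_width"],o["joint_positions"].round(2))
D=(np.array([403,346])-p[:2]);print("tx,ty",D@[np.cos(y),np.sin(y)],D@[np.sin(y),-np.cos(y)])
E
python3 st.py
```

```text
time: 0.72
tool_pos: [326.7, 391.3, 210.2]
tcp_rot: [-3.141, -0.0, 2.906]
contact_force: [1.4, 0.9, -0.7]
grip_width: 46.1
finger_force: 0.0
time: 1.35
tool_pos: [403.0, 346.1, 190.2]
tcp_rot: [-3.141, -0.0, 2.365]
contact_force: [0.1, 0.4, -0.6]
grip_width: 1.2
finger_force: 0.0
time: 1.98
tool_pos: [402.8, 346.3, 190.3]
tcp_rot: [-3.141, 0.0, 1.476]
contact_force: [-0.7, -0.4, 0.8]
grip_width: 0.4
finger_force: 0.0
[402.83229252 346.33410177 190.34158969] [-3.14086723e+00  4.66007992e-04  1.47575791e+00] [-0.70279209 -0.41590853  0.78288126] 0.40150218516911823 [0.57 0.4  1.58 0.   1.16 0.66]
tx,ty -0.3166793804852913 0.19865538453049403
```

```bash
python3 -m creep '[{"hand":0,"tx":0,"ty":0,"tz":0.03,"spin":0},{"hand":0,"tx":0,"ty":0,"tz":0.03,"spin":0},{"hand":0,"tx":0,"ty":0,"tz":0.02,"spin":0},{"hand":0,"tx":0,"ty":0,"tz":0.01,"spin":0},{"hand":0,"tx":0,"ty":0,"tz":0,"spin":0}]'; python3 - <<'E'
from plant import cams
import cv2,numpy as np
s=cams.capture("side")["color"][100:205,110:250,::-1];t=cams.capture("top")["color"][190:280,60:220,::-1]
s=cv2.resize(s,(533,400),interpolation=2);t=cv2.resize(t,(711,400)[:2],interpolation=2)
t=cv2.resize(t,(533,300));cv2.imwrite("pics/near.png",np.vstack([s[:300],t]) )
E
```

```text
time: 2.6
tool_pos: [402.8, 346.3, 100.3]
tcp_rot: [-3.141, 0.001, 1.482]
contact_force: [-0.5, -0.2, 0.4]
grip_width: 0.5
finger_force: 0.0
```

View pics/near.png

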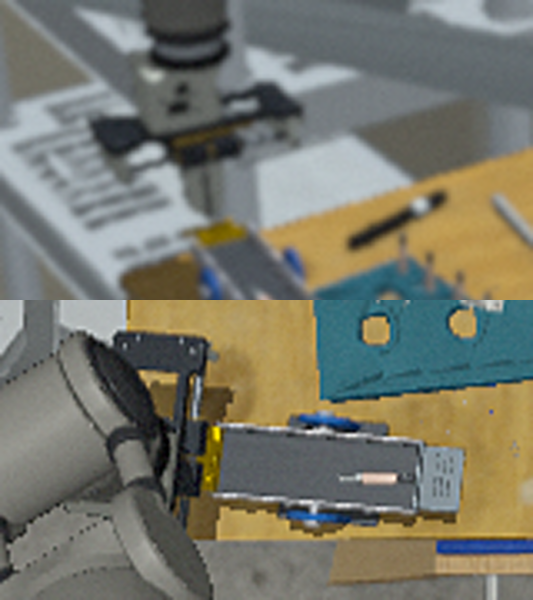

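The closed fingers are above the yellow tab (side crop about (203,222), top crop about (195,465)) and clear of the end wall. I'm starting the press.

```bash
python3 -m creep '[{"hand":0,"tx":0,"ty":0,"tz":0.01,"spin":0},{"hand":0,"tx":0,"ty":0,"tz":0.008,"spin":0},{"hand":0,"tx":0,"ty":0,"tz":0.006,"spin":0},{"hand":0,"tx":0,"ty":0,"tz":0.006,"spin":0},{"hand":0,"tx":0,"ty":0,"tz":0.006,"spin":0}]'; python3 -m creep '[{"hand":0,"tx":0,"ty":0,"tz":0.006,"spin":0},{"hand":0,"tx":0,"ty":0,"tz":0.005,"spin":0},{"hand":0,"tx":0,"ty":0,"tz":0.004,"spin":0},{"hand":0,"tx":0,"ty":0,"tz":0.003,"spin":0},{"hand":0,"tx":0,"ty":0,"tz":0,"spin":0}]'
```

```text
time: 3.32
tool_pos: [403.1, 346.5, 64.4]
tcp_rot: [3.141, -0.0, 1.482]
contact_force: [-0.2, 0.3, 1.6]
grip_width: 0.9
finger_force: 0.7
time: 3.95
tool_pos: [403.0, 346.4, 46.5]
tcp_rot: [-3.141, 0.0, 1.482]
contact_force: [-1.4, 0.5, 0.3]
grip_width: 0.2
finger_force: 0.1
```

```bash
python3 -m creep '[{"hand":0,"tx":0,"ty":0,"tz":0.002,"spin":0},{"hand":0,"tx":0,"ty":0,"tz":0.002,"spin":0},{"hand":0,"tx":0,"ty":0,"tz":0.002,"spin":0},{"hand":0,"tx":0,"ty":0,"tz":0,"spin":0}]'; python3 - <<'E'
from plant import cams
import cv2,numpy as np
s=cams.capture("side")["color"][130:205,130:230,::-1];t=cams.capture("top")["color"][205:265,90:210,::-1]
cv2.imwrite("pics/pressed.png",np.vstack([cv2.resize(s,(400,300),interpolation=2),cv2.resize(t,(400,200),interpolation=2)]))
E
```

```text
time: 4.45
tool_pos: [403.1, 346.4, 40.6]
tcp_rot: [-3.142, 0.0, 1.482]
contact_force: [1.2, 0.2, 0.9]
grip_width: 0.3
finger_force: 0.2
```

View pics/pressed.png

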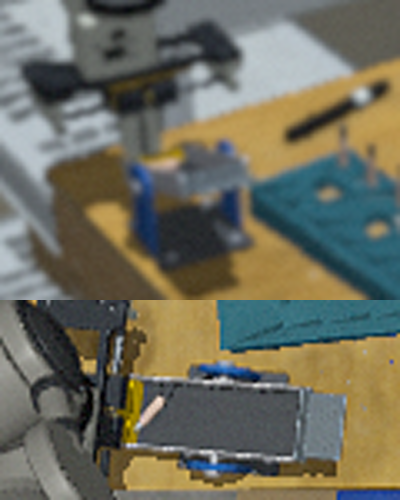

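The tray is tipped and the fastener has slid to the yellow end, lying diagonally (top crop about (148,412)). I haven't felt the stop yet, so I'm pressing a little further.

```bash
python3 -m creep '[{"hand":0,"tx":0,"ty":0,"tz":0.0015,"spin":0},{"hand":0,"tx":0,"ty":0,"tz":0,"spin":0}]';python3 -m creep '[{"hand":0,"tx":0,"ty":0,"tz":0.0015,"spin":0},{"hand":0,"tx":0,"ty":0,"tz":0,"spin":0}]'
```

```text
time: 4.8
tool_pos: [403.1, 346.5, 39.2]
tcp_rot: [3.142, -0.0, 1.482]
contact_force: [-0.8, 0.3, 1.1]
grip_width: 0.3
finger_force: 0.3
time: 5.05
tool_pos: [403.2, 346.6, 37.9]
tcp_rot: [3.141, -0.0, 1.482]
contact_force: [-0.5, -0.1, 3.8]
grip_width: 0.4
finger_force: 1.2
```

```bash
python3 -m creep '[{"hand":0,"tx":0,"ty":0,"tz":0.001,"spin":0},{"hand":0,"tx":0,"ty":0,"tz":0,"spin":0}]';python3 -m creep '[{"hand":0,"tx":0,"ty":0,"tz":0.001,"spin":0},{"hand":0,"tx":0,"ty":0,"tz":0,"spin":0}]'
```

```text
time: 5.3
tool_pos: [403.4, 346.8, 37.3]
tcp_rot: [3.141, -0.001, 1.482]
contact_force: [-1.4, 0.3, 6.4]
grip_width: 0.1
finger_force: 3.1
time: 5.55
tool_pos: [403.7, 347.2, 36.9]
tcp_rot: [3.14, -0.002, 1.482]
contact_force: [-0.7, 0.4, 10.1]
grip_width: 0.8
finger_force: 5.0
```

The force is rising steadily, so the tab is at its stop. I'm lifting off, moving clear and checking.

```bash
python3 -m creep '[{"hand":0,"tx":0,"ty":0,"tz":-0.004,"spin":0},{"hand":0,"tx":0.004,"ty":0,"tz":-0.01,"spin":0},{"hand":0,"tx":0,"ty":0,"tz":-0.03,"spin":0},{"hand":0,"tx":0,"ty":0,"tz":-0.05,"spin":0},{"hand":0,"tx":0,"ty":0,"tz":-0.05,"spin":0}]'; python3 -m creep '[{"hand":0,"tx":0.05,"ty":0,"tz":-0.02,"spin":0},{"hand":0,"tx":0.05,"ty":0,"tz":0,"spin":0},{"hand":0,"tx":0,"ty":0,"tz":0,"spin":0},{"hand":0,"tx":0,"ty":0,"tz":0,"spin":0},{"hand":0,"tx":0,"ty":0,"tz":0,"spin":0}]'; python3 - <<'E'
from plant import cams
import cv2,numpy as np
s=cams.capture("side")["color"][130:205,130:230,::-1];t=cams.capture("top")["color"][205:265,90:210,::-1]
m=cams.capture("side")["color"][220:310,240:360,::-1]
cv2.imwrite("pics/done.png",np.vstack([cv2.resize(s,(400,300),interpolation=2),cv2.resize(t,(400,200),interpolation=2)]))
a=np.vstack([cv2.resize(s,(400,300),interpolation=2),cv2.resize(m,(400,300),interpolation=2)])
b=cv2.resize(t,(400,200),interpolation=2);b=np.vstack([b,np.zeros((400,400,3),np.uint8)])
cv2.imwrite("pics/done.png",np.hstack([a,b]))
E
```

```text
time: 6.18
tool_pos: [403.1, 350.3, 181.3]
tcp_rot: [-3.141, 0.0, 1.482]
contact_force: [0.4, 0.9, 0.1]
grip_width: 0.2
finger_force: 0.0
time: 6.8
tool_pos: [412.3, 449.1, 199.7]
tcp_rot: [-3.141, 0.001, 1.481]
contact_force: [0.5, -0.5, 0.0]
grip_width: 0.6
finger_force: 0.0
```

View pics/done.png

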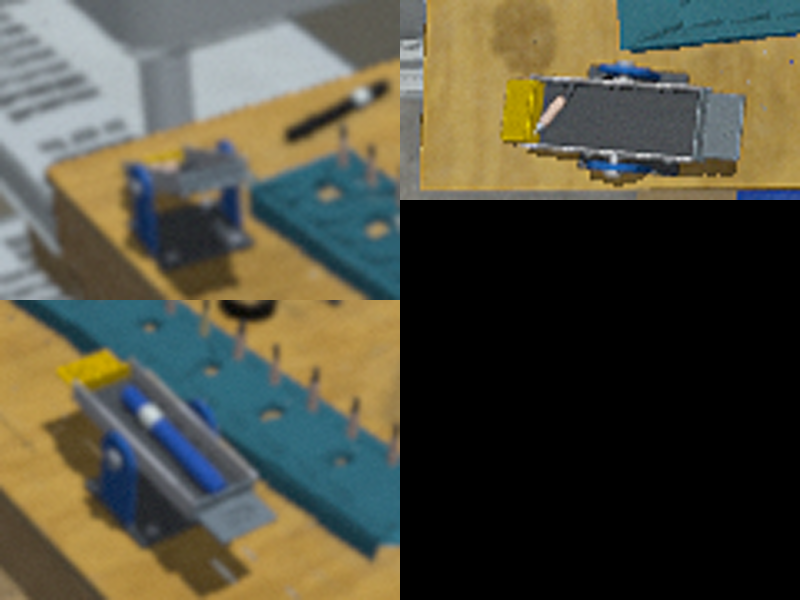

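The fastener's tray stayed tipped, with the fastener against the yellow end wall (right crop about (555,110)). The marker's tray is level, so I'm handing in.

```bash
python3 -c "from plant import close_job; print(close_job())"
```

```text
the job is handed in; nothing more can be done
None
```

I pressed the fastener tray's yellow tab to its stop and handed the job in at about 7 s: the tray stayed tipped, the fastener lies at rest diagonally against the yellow end wall, untouched, and the marker's tray looks level; the hand-in gave no verdict, and in the pictures the steel tip, not the black collar, faced the yellow end from the start.

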